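# Find the stamped specimen crate and send it to dispatch

### The arm

A 6-joint arm with a two-finger parallel gripper is mounted at the origin on the work surface. World frame = base frame: x ahead of the robot, y to its left, z up, the work surface at z = 0. Lengths are in mm, angles in rad, forces in N, time in s.
With the tool pointing down it reaches from about 350 to 775 mm from the base axis. Payload 7.3 kg.
Tool frame: the origin (TCP) lies at the centre of the arm's flange, where the gripper is bolted on; the fingertips stand 178 mm ahead of it and the grasp point (between the pads) lies 159 mm ahead of it; z points along the fingers, y is the direction in which the jaws open and shut (so a half turn about z gives the same grasp; the last joint's range is limited). The gripper opens to 92 mm and grips with 3 to 60 N. Pads are 19 mm wide; open, the fingers measure 130 mm over their backs; the gripper's body (75 mm by 190 mm) begins 47 mm behind the grasp point.
Start: joints at [0.982, 0.342, 1.524, -0, 1.275, -0.146], TCP at [224.927, 474.379, 404.741] pointing down, gripper open.
Joint ranges: [-2.53, 2.53], [-0.77, 2.02], [0.04, 2.7], [-1, 4.14], [0.28, 2.66], [-3.11, 3.11]. Speed limits (rad/s): [2.57, 2.57, 3.14, 3.14, 3.14, 3.14].

### API

Orientations are given as [roll, pitch, yaw] about the fixed x, y, z axes, in that order (R = Rz(yaw) Ry(pitch) Rx(roll)).
In Python, from plant import get_obs, capture, close_job gives the robot as it stands. The module is installed in compiled form; this text tells all that it offers.
- The arm moves only by the shell command python3 -m pendant 'ROWS'. ROWS is JSON, a list of rows, each a list of 3 entries, a list of its own where there are three numbers: the shift along the tool's x, y, z in m, then the turn, a rotation vector about the tool's x, y, z in rad, then the finger opening in m, from 0 to 0.0918. In form: [[[tx, ty, tz], [wx, wy, wz], fingers], ...]. A call has 1 to 10 rows; each row is the pose to reach, as a shift and turn from the pose commanded when the call began, along the tool's axes at that moment; what a row does not reach only later rows make up. A row lasts 1/12 s, in which the tool goes at most 41.7 mm and 7.16 degrees, less where a joint would pass 70% of its speed; a pose out of reach is approached as far as the arm can. A call with a gripper value outside its range is refused whole. The fingers move at their own pace and stop on an object; the grip force is fixed at half the most. Time passes only in rows, so rows that repeat a pose let the fingers close. It gives the time, the measured TCP pose, the force and the opening at its end, in the units of the state.
- get_obs(): the state, without advancing time (a new reading comes with each control period).
- capture(name): name is "scene" or "top"; returns a dict with "color" (480x640x3 uint8, red, green, blue), "mtx" (3x3 intrinsics, pixels), "rvec" (rotation vector, rad) and "tvec" (3), from world to camera coordinates, as OpenCV has them. Camera axes: x right, y down, z forward; pixel columns grow to the right and rows downward; lengths in mm; the calibration is good to about 2 mm. A picture is of the moment at which its call begins. There is no depth.
- close_job(): hands the job in, once; it reports no verdict.
The state is a dict: "time": time; "joint_positions": joint angles; "dq": joint speeds; "tau": joint torques, N m; "tool_pos": TCP position; "tcp_rot": TCP orientation; "contact_force": force on the tool from outside, world axes, zero at the start; "moment": the same for the moment, N m; "grip_width": finger opening in mm.
Only numpy, scipy, OpenCV 4.12 (cv2) and the standard library are available. Lean on these libraries where they do the work, as an engineer would, in place of code of your own. Each camera call takes 0.05 s, during which the arm holds its last target. There are 200 camera calls.

### The job

Push the left-hand pale grey specimen crate (left as seen from the robot) over towards the robot so that it lies on its near broad side and shows its underside, then push the right-hand one over in the same way. One of them has a round stamp underneath: push that crate, as it lies, away from the robot until the middle of its base is above the metal dispatch line, and leave the other lying where it fell, short of the line. Only push with the fingertips or the outside of the fingers, lift nothing, and leave everything else on the bench alone.

Things in the scene. Friction and masses are not known exactly. Their poses are not given: they have to be found in the camera images.
- crate_a: closed pale grey specimen crate, white lid, 0.3-0.55 kg: a box 70 deep (own x) x 130 wide (own y) x 105 mm tall (own z). Origin: centre of underside. At the start z is up and x points away from the robot within 0.28 rad; lying on its near broad side, x points up and the underside looks away from the robot. Pushed 75 mm or more up its far side it tips (does not slide), and falls when leaned past 34 degrees.
- crate_b: closed pale grey specimen crate, white lid, 0.3-0.55 kg: a box 70 deep (own x) x 130 wide (own y) x 105 mm tall (own z). Origin: centre of underside. Axes and behaviour as crate_a; alike in all but the stamp. Which of the two stands on the left varies.
- stamp (a point): centre of the round black stamp (ring 54 mm across with a bar) on the underside of one of the crates; it coincides with the origin of the crate that bears it. To be seen only when the crate lies on its side.
- line: dispatch line: flat dark steel strip let into the bench beyond the crates, 30 mm wide (own x) and 700 mm long (own y), flush. Origin at its centre; own x points away from the robot, across the strip.
- jar: small amber glass jar, 42 mm across, 65 mm tall, between the two crates; bystander, loose. Origin: centre of its underside.
- dishes: stack of three clear petri dishes, 56 mm across, 34 mm tall, between the crates; bystander, loose. Origin: centre of its underside.
- beaker: glass beaker, 64 mm across, 85 mm tall, left of the crates; bystander, loose. Origin: centre of its underside.
- slidebox: blue slide box 85 x 100 x 33 mm, left of the crates; bystander, loose. Origin: centre of its underside.
- dropper: white bottle, 36 mm across, 75 mm tall, right of the crates; bystander, loose. Origin: centre of its underside.
- spatula: steel lab spatula 110 mm long, 18 mm wide, 6 mm thick, lying flat, right of the crates; bystander, loose. Origin: centre of its underside.
- tuberack: white tube rack 60 x 120 mm, tubes to 82 mm, right of the crates; bystander, loose. Origin: centre of its underside.

How it is judged:
By the outcome, as a careful person would: the job done as asked, in the order asked, and still so for the second after the job is handed in, with the robot touching nothing.
It also fails if it takes over 69 s, if anything falls off the work surface, if the arm or the gripper's body presses on something with over 40 N, if the wrist force passes 120 N, or if a joint passes its speed limit or range.

## Working session

There is one attempt and no reset: what is moved stays moved. The work goes in short steps, Python scripts to look and compute and a shell command to move; the robot and the scene stay as the last step left them, time stands still between calls to the robot, and variables do not carry over. Pictures are saved under pics/ and viewed, about 8 in all and at most 12, crops included, and the job is handed in when it is done.

```bash
mkdir -p pics; cat > h.py <<'E'
import numpy as np, cv2
from plant import get_obs, capture
def snap(n,f):
    c=capture(n); cv2.imwrite('pics/'+f,c['color'][:,:,::-1]); np.savez('pics/'+f+'.npz',**c); return c
def ray(c,uv,z):
    R=cv2.Rodrigues(np.array(c['rvec'],float))[0]; t=np.array(c['tvec'],float).ravel()
    p=cv2.undistortPoints(np.array([[uv]],float),np.array(c['mtx'],float),None)[0,0]
    d=R.T@np.array([p[0],p[1],1]); o=-R.T@t
    return o+d*(z-o[2])/d[2]
def proj(c,P):
    return cv2.projectPoints(np.array(P,float).reshape(-1,3),np.array(c['rvec'],float),np.array(c['tvec'],float),np.array(c['mtx'],float),None)[0][:,0]
E
python3 - <<'E'
from h import *
for n in('scene','top'):
    c=snap(n,n+'0.png'); R=cv2.Rodrigues(np.array(c['rvec'],float))[0]; print(n,-R.T@np.array(c['tvec'],float).ravel())
print(get_obs())
E
```

```text
scene [1048.53268312 -822.73559169 1041.74606442]
top [ 350.60817454    4.33226188 1249.35319726]
{'time': 0.1, 'joint_positions': array([ 9.82024753e-01,  3.42638351e-01,  1.52491203e+00, -6.88629696e-06,
        1.27541923e+00, -1.45978650e-01]), 'dq': array([ 0.00089615, -0.00191568, -0.00063083, -0.00044299, -0.00207159,
       -0.00016967]), 'tau': array([ 2.02178271e-03, -4.32002807e+01, -2.44696605e+01,  7.20530888e-02,
        5.26556536e-02, -6.08807886e-05]), 'tool_pos': array([224.84566498, 474.27897355, 404.12523208]), 'tcp_rot': array([-3.14022938e+00, -1.93777756e-04,  2.69880161e+00]), 'contact_force': array([-0.00859379, -0.86245581, -0.46917343]), 'moment': array([-0.05420559,  0.01418282, -0.03401097]), 'grip_width': 92.33205056035669}
```

View pics/top0.png

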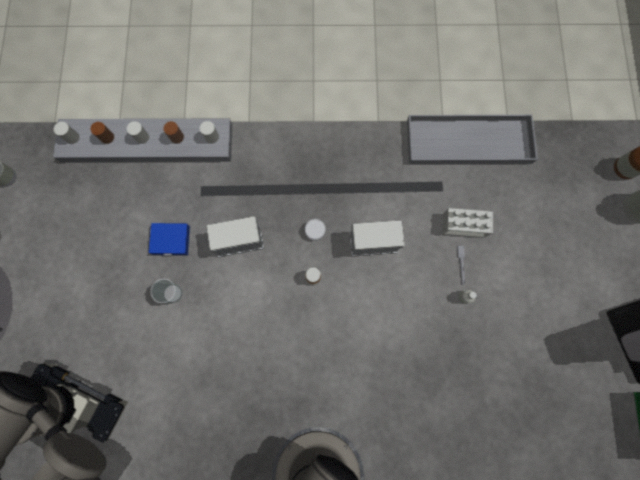

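View pics/scene0.png

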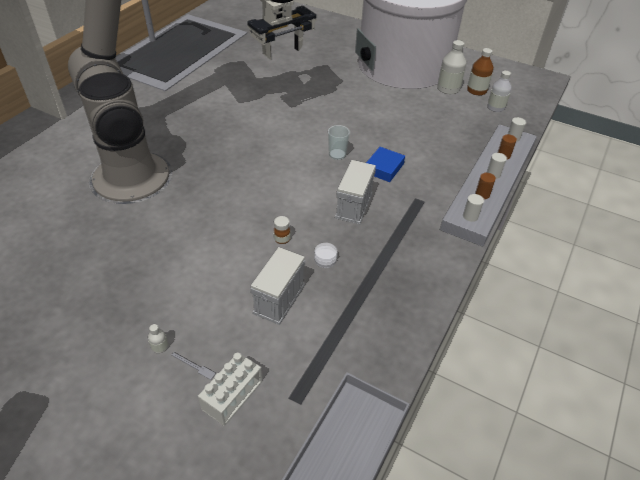

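The top view shows the white lids at about (233,234) and (378,235). The line runs from (202,190) to (442,187), the jar is at (313,275), the dishes at (315,230), the beaker at (165,291) and the slide box at (169,239). The scene view agrees.

```bash
python3 - <<'E'
from h import *
c=dict(np.load('pics/top0.png.npz')); im=c['color']
m=((im.min(2)>185)).astype(np.uint8)
n,l,s,ce=cv2.connectedComponentsWithStats(m)
for i in range(1,n):
    x,y,w,h,a=s[i]
    if 600<a<4000 and 180<y<280:
        pts=np.argwhere(l==i)[:,::-1].astype(np.float32)
        b=cv2.boxPoints(cv2.minAreaRect(pts)); P=np.array([ray(c,p,105)[:2] for p in b])
        print(a,b.round(1).tolist(),P.round(0).tolist(),'cen',P.mean(0).round(1))
        r=cv2.minAreaRect(P.astype(np.float32)); print(r)
for nme,uv,z in [('line l',(202,190),0),('line r',(442,187),0),('line mid top',(320,184),0),('line mid bot',(320,193),0),('jar',(313,275),65),('dishes',(315,230),34),('beaker',(160,291),85),('beakerbase',(171,292),0),('slide',(169,239),33),('slide right',(189,239),33),('dropper',(470,296),75),('rack',(470,220),80)]:
    print(nme,ray(c,uv,z).round(0))
E
```

```text
line l [758. 329.   0.]
line r [ 763. -363.    0.]
line mid top [774. -11.   0.]
line mid bot [747. -11.   0.]
jar [502.  10.  65.]
dishes [630.   4.  34.]
beaker [460. 402.  85.]
beakerbase [465. 400.   0.]
slide [607. 405.  33.]
slide right [606. 350.  33.]
dropper [ 444. -395.   75.]
rack [ 645. -408.   80.]
```

```bash
python3 - <<'E'
from h import *
c=dict(np.load('pics/top0.png.npz')); im=c['color']
print(im[234,233],im[235,378])
m=((im.min(2)>165)).astype(np.uint8)
m[:190]=0
n,l,s,ce=cv2.connectedComponentsWithStats(m)
for i in range(1,n):
    x,y,w,h,a=s[i]
    if 600<a<4000:
        pts=np.argwhere(l==i)[:,::-1].astype(np.float32)
        b=cv2.boxPoints(cv2.minAreaRect(pts)); P=np.array([ray(c,p,105)[:2] for p in b])
        print(a,P.round(0).tolist(),'cen',P.mean(0).round(1))
        print(cv2.minAreaRect(P.astype(np.float32)))
E
```

```text
[187 188 184] [185 185 182]
1146 [[627.0, 287.0], [651.0, 164.0], [588.0, 151.0], [565.0, 272.0]] cen [607.8 218.5]
((607.688232421875, 218.8126678466797), (64.27099609375, 126.3743667602539), 11.039085388183594)
1145 [[630.0, -96.0], [639.0, -221.0], [575.0, -222.0], [567.0, -99.0]] cen [ 602.6 -159.6]
((602.6279296875, -160.0072021484375), (63.77603530883789, 126.6014404296875), 3.753697395324707)
```

```bash
cat >> h.py <<'E'
from scipy.spatial.transform import Rotation as Ro
def go(x,y,z,yaw):
    "shift (m) and turn from now to TCP x,y,z with tool down and given yaw (psi)"
    o=get_obs(); R=Ro.from_euler('xyz',o['tcp_rot'])
    d=R.inv().apply(np.array([x,y,z])-o['tool_pos'])/1000
    w=(R.inv()*Ro.from_euler('xyz',[np.pi,0,yaw])).as_rotvec()
    print('shift',d.round(4),'turn',w.round(3)); 
E
python3 -c "
from h import *
go(672,231,404,np.pi+.19)"
```

```text
shift [-5.083e-01 -2.820e-02  1.000e-04] turn [-0.001 -0.001 -0.633]
```

```bash
R='[[-0.508,-0.028,0],[0,0,-0.63],0.04]'; python3 -m pendant '[[[-0.508,-0.028,0],[0,0,-0.63],0.04],[[-0.508,-0.028,0],[0,0,-0.63],0.04],[[-0.508,-0.028,0],[0,0,-0.63],0.04],[[-0.508,-0.028,0],[0,0,-0.63],0.04],[[-0.508,-0.028,0],[0,0,-0.63],0.04],[[-0.508,-0.028,0],[0,0,-0.63],0.04],[[-0.508,-0.028,0],[0,0,-0.63],0.04],[[-0.508,-0.028,0],[0,0,-0.63],0.04],[[-0.508,-0.028,0],[0,0,-0.63],0.04],[[-0.508,-0.028,0],[0,0,-0.63],0.04]]'; python3 -c "
from h import *
go(675,231,404,np.pi+.19)
go(675,231,264,np.pi+.19)"
```

```text
time: 0.93
tool_pos: [576.5, 283.0, 404.3]
tcp_rot: [3.142, -0.001, -2.955]
contact_force: [0.6, 1.1, -0.5]
grip_width: 40.1
shift [-0.0871 -0.0694  0.0002] turn [ 0.    -0.001 -0.003]
shift [-0.0873 -0.0694  0.1402] turn [ 0.    -0.001 -0.003]
```

```bash
python3 -m pendant '[[[-0.087,-0.069,0],[0,0,0],0.04],[[-0.087,-0.069,0],[0,0,0],0.04],[[-0.087,-0.069,0],[0,0,0],0.04],[[-0.087,-0.069,0],[0,0,0],0.04],[[-0.087,-0.069,0.035],[0,0,0],0.04],[[-0.087,-0.069,0.07],[0,0,0],0.04],[[-0.087,-0.069,0.105],[0,0,0],0.04],[[-0.087,-0.069,0.14],[0,0,0],0.04],[[-0.087,-0.069,0.14],[0,0,0],0.04],[[-0.087,-0.069,0.14],[0,0,0],0.04]]'; python3 -c "
from h import *
go(675,231,265,np.pi+.19); snap('top','t1.png');c=snap('scene','s1.png'); i=c['color'][110:290,200:460,::-1]; cv2.imwrite('pics/s1c.png',cv2.resize(i,None,fx=3,fy=3))"
```

```text
time: 1.77
tool_pos: [672.6, 233.0, 262.8]
tcp_rot: [-3.142, -0.005, -2.954]
contact_force: [0.5, 0.3, 0.3]
grip_width: 40.0
shift [-0.002  -0.0024 -0.0022] turn [-0.    -0.005 -0.003]
```

View pics/s1c.png

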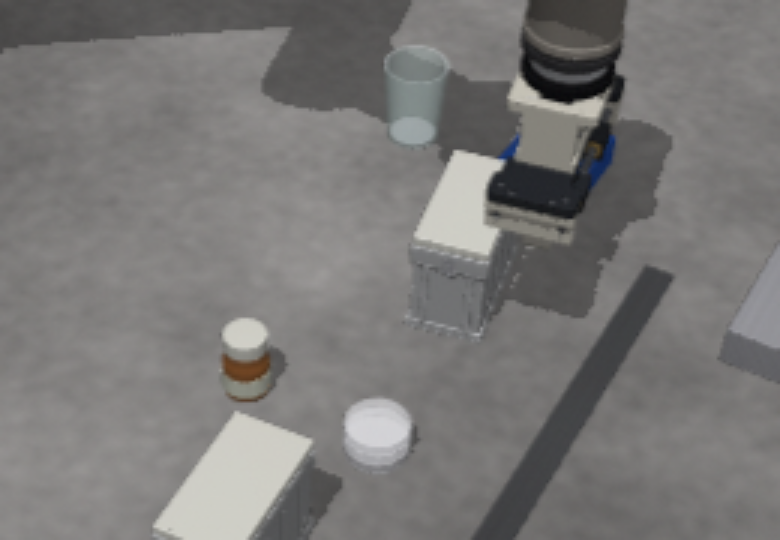

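The hand is beyond the left crate with its tips 85 mm up; the crate stands untouched. Now I push it over.

```bash
python3 -m pendant '[[[0.012,0,0],[0,0,0],0.04],[[0.02,0,0],[0,0,0],0.04],[[0.027,0,0],[0,0,0],0.04],[[0.034,0,0],[0,0,0],0.04],[[0.041,0,0],[0,0,0],0.04],[[0.047,0,0],[0,0,0],0.04],[[0.053,0,0],[0,0,0],0.04],[[0.059,0,0],[0,0,0],0.04],[[0.064,0,0],[0,0,0],0.04],[[0.069,0,0],[0,0,0],0.04]]'; python3 -m pendant '[[[0.005,0,0],[0,0,0],0.04],[[0.01,0,0],[0,0,0],0.04],[[0.015,0,0],[0,0,0],0.04],[[0.02,0,0],[0,0,0],0.04],[[0.02,0,0],[0,0,0],0.04],[[0.02,0,0],[0,0,0],0.04],[[0.02,0,0],[0,0,0],0.04]]'; python3 -c "
from h import *
c=snap('scene','s2.png'); i=c['color'][110:290,200:460,::-1]; cv2.imwrite('pics/s2c.png',cv2.resize(i,None,fx=3,fy=3))"
```

```text
time: 2.7
tool_pos: [604.4, 219.8, 264.1]
tcp_rot: [-3.142, -0.003, -2.954]
contact_force: [-0.5, -0.2, -0.5]
grip_width: 40.0
time: 3.28
tool_pos: [585.9, 216.2, 264.8]
tcp_rot: [3.142, 0.0, -2.954]
contact_force: [0.2, -0.1, 0.0]
grip_width: 39.7
```

View pics/s2c.png

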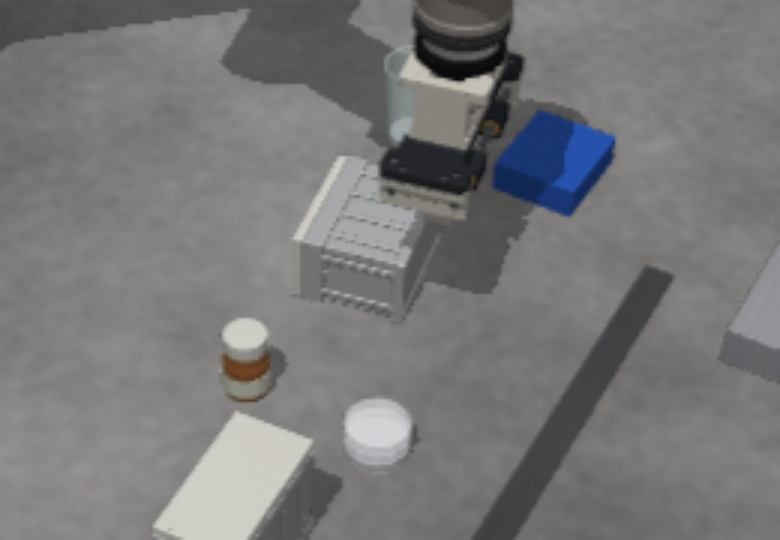

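The left crate lies on its near side, with the hand just above it. Next, the right one.

```bash
python3 -c "
from h import *
go(671,-155,340,np.pi+.07)"
```

```text
shift [-0.0145 -0.3805 -0.0752] turn [0.    0.    0.117]
```

```bash
python3 -m pendant '[[[0,0,-0.035],[0,0,0],0.04],[[0,-0.02,-0.07],[0,0,0],0.04],[[-0.014,-0.38,-0.075],[0,0,0.117],0.04],[[-0.014,-0.38,-0.075],[0,0,0.117],0.04],[[-0.014,-0.38,-0.075],[0,0,0.117],0.04],[[-0.014,-0.38,-0.075],[0,0,0.117],0.04],[[-0.014,-0.38,-0.075],[0,0,0.117],0.04],[[-0.014,-0.38,-0.075],[0,0,0.117],0.04],[[-0.014,-0.38,-0.075],[0,0,0.117],0.04],[[-0.014,-0.38,-0.075],[0,0,0.117],0.04]]'; python3 -c "
from h import *
go(671,-155,340,np.pi+.07)
c=snap('scene','s3.png'); i=c['color'][110:290,200:460,::-1]; cv2.imwrite('pics/s3c.png',cv2.resize(i,None,fx=3,fy=3))
c=snap('top','t3.png')"
```

```text
time: 4.17
tool_pos: [664.5, -130.5, 339.4]
tcp_rot: [3.142, 0.0, -3.071]
contact_force: [1.3, -0.1, -0.4]
grip_width: 40.0
shift [-0.0048 -0.0249 -0.0006] turn [0. 0. 0.]
```

View pics/s3c.png

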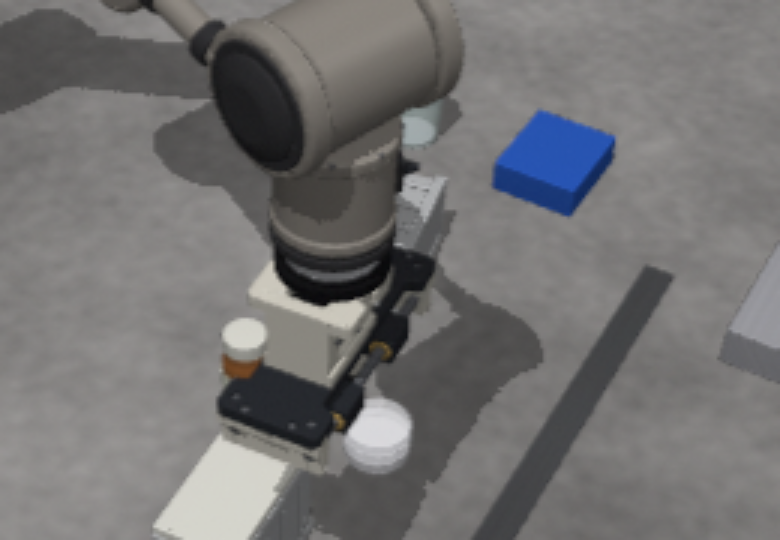

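The arm hides the left crate; the jar, dishes and slide box are unmoved. I descend beyond the right crate and push it over.

```bash
python3 -m pendant '[[[-0.007,-0.025,0],[0,0,0],0.04],[[-0.007,-0.025,0],[0,0,0],0.04],[[-0.007,-0.025,0.03],[0,0,0],0.04],[[-0.007,-0.025,0.06],[0,0,0],0.04],[[-0.007,-0.025,0.075],[0,0,0],0.04],[[-0.007,-0.025,0.075],[0,0,0],0.04],[[-0.007,-0.025,0.075],[0,0,0],0.04]]'; python3 -m pendant '[[[0.012,0,0],[0,0,0],0.04],[[0.02,0,0],[0,0,0],0.04],[[0.027,0,0],[0,0,0],0.04],[[0.034,0,0],[0,0,0],0.04],[[0.041,0,0],[0,0,0],0.04],[[0.047,0,0],[0,0,0],0.04],[[0.053,0,0],[0,0,0],0.04],[[0.059,0,0],[0,0,0],0.04],[[0.064,0,0],[0,0,0],0.04],[[0.069,0,0],[0,0,0],0.04]]'; python3 -m pendant '[[[0.005,0,0],[0,0,0],0.04],[[0.01,0,0],[0,0,0],0.04],[[0.015,0,0],[0,0,0],0.04],[[0.02,0,0],[0,0,0],0.04],[[0.02,0,0],[0,0,0],0.04],[[0.02,0,0],[0,0,0],0.04],[[0.02,0,0],[0,0,0],0.04]]'; python3 -m pendant '[[[0,0,-0.04],[0,0,0],0.04],[[0.02,0.02,-0.08],[0,0,0],0.04],[[0.06,0.04,-0.1],[0,0,0],0.04],[[0.1,0.08,-0.1],[0,0,0],0.04],[[0.14,0.12,-0.1],[0,0,0],0.04],[[0.17,0.16,-0.1],[0,0,0],0.04],[[0.18,0.16,-0.1],[0,0,0],0.04]]'; python3 -c "
from h import *
snap('scene','s4.png')
c=snap('top','t4.png'); i=c['color'][150:330,140:500,::-1]; cv2.imwrite('pics/t4c.png',cv2.resize(i,None,fx=2.2,fy=2.2))"
```

```text
time: 4.85
tool_pos: [673.0, -151.9, 263.8]
tcp_rot: [3.141, -0.002, -3.071]
contact_force: [0.4, 1.2, 0.3]
grip_width: 39.9
time: 5.68
tool_pos: [603.1, -157.5, 263.7]
tcp_rot: [3.141, -0.002, -3.071]
contact_force: [-0.1, -1.2, 0.9]
grip_width: 40.2
time: 6.27
tool_pos: [584.3, -159.0, 264.4]
tcp_rot: [-3.142, 0.0, -3.071]
contact_force: [-0.4, -0.7, -0.8]
grip_width: 40.1
time: 6.85
tool_pos: [404.0, -19.9, 364.5]
tcp_rot: [3.142, 0.001, -3.072]
contact_force: [1.1, 0.4, 0.6]
grip_width: 40.3
```

View pics/t4c.png

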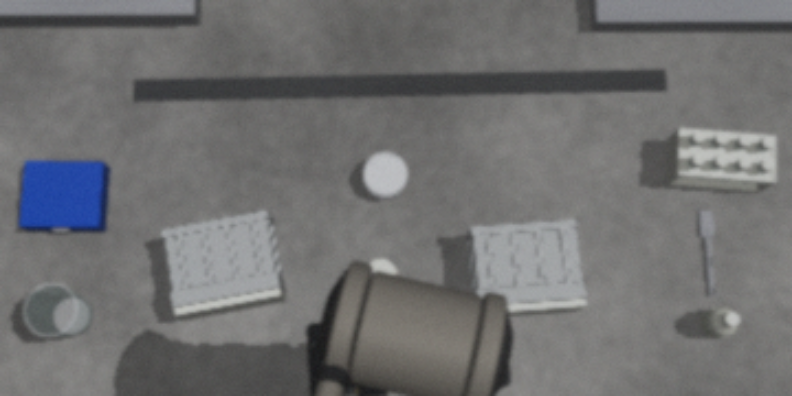

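View pics/s4.png

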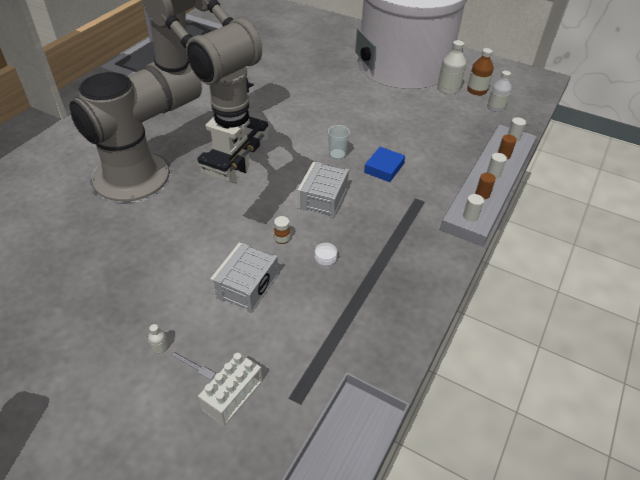

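The stamp shows on the right crate in the scene view, at (263,284); the left crate's underside shows none. In the crop of the top view, the right crate's far top corners are at (472,228) and (574,221), and its right near corner at (585,299).

```bash
python3 - <<'E'
from h import *
c=dict(np.load('pics/t4.png.npz'))
f=lambda u,v:ray(c,(140+u/2.2,150+v/2.2),70).round(0)
print('R',f(472,228),f(574,221),f(585,299));print('L',f(163,233),f(265,212),f(281,291),f(175,306))
print('jar',[ray(c,(140+384/2.2,150+267/2.2),65).round(0)])
s=dict(np.load('pics/s4.png.npz'))
p=ray(s,(263.5,284),35); print('stamp',p.round(0)); print('base edge',ray(s,(277,262),70).round(0),ray(s,(250,309),0).round(0))
for y in(-170,-150): print(760.5-y*.007)
for uv in [(378,188-4),(378,188+5)]: print(ray(c,uv,0))
# line edges by column intensity
g=c['color'][175:205,365:395].mean((1,2)); print(g.round(0))
E
```

```text
R [ 557. -100.   70.] [ 565. -223.   70.] [ 471. -232.   70.]
L [553. 270.  70.] [578. 149.  70.] [482. 128.  70.] [465. 253.  70.]
jar [array([511.,   6.,  65.])]
stamp [ 563. -164.   35.]
base edge [ 571. -116.   70.] [ 560. -219.    0.]
761.69
761.55
[ 773.38166122 -178.84349762    0.        ]
[ 746.19012297 -177.92285322    0.        ]
[115. 114. 113. 112. 111. 111. 108.  95.  72.  64.  64.  62.  64.  63.
  63.  63.  69.  88. 111. 118. 119. 119. 119. 120. 120. 121. 122. 123.
 124. 125.]
```

```bash
python3 -c "
from h import *
go(428,-172,364,np.pi+.066)
go(428,-172,203,np.pi+.066)"
```

```text
shift [-0.0157 -0.1554 -0.0005] turn [ 0.002 -0.004  0.007]
shift [-0.0163 -0.1557  0.1605] turn [ 0.002 -0.004  0.007]
```

```bash
python3 -m pendant '[[[-0.016,-0.155,0],[0,0,0.005],0.04],[[-0.016,-0.155,0],[0,0,0.005],0.04],[[-0.016,-0.155,0],[0,0,0.005],0.04],[[-0.016,-0.155,0],[0,0,0.005],0.04],[[-0.016,-0.155,0.03],[0,0,0.005],0.04],[[-0.016,-0.155,0.07],[0,0,0.005],0.04],[[-0.016,-0.155,0.11],[0,0,0.005],0.04],[[-0.016,-0.155,0.14],[0,0,0.005],0.04],[[-0.016,-0.155,0.16],[0,0,0.005],0.04],[[-0.016,-0.155,0.16],[0,0,0.005],0.04]]'; python3 -c "
from h import *
go(448,-170,203,np.pi+.066)
go(640,-157.5,203,np.pi+.066)"
```

```text
time: 7.78
tool_pos: [431.5, -174.5, 200.5]
tcp_rot: [3.138, -0.006, -3.077]
contact_force: [-0.3, 1.2, 0.6]
grip_width: 40.1
shift [-0.0168  0.0034 -0.0026] turn [ 0.004 -0.006 -0.001]
shift [-0.2092  0.0034 -0.0037] turn [ 0.004 -0.006 -0.001]
```

```bash
python3 -m pendant '[[[-0.006,0.003,0],[0,0,0],0.04],[[-0.012,0.003,0],[0,0,0],0.04],[[-0.018,0.003,0],[0,0,0],0.04],[[-0.026,0.003,0],[0,0,0],0.04],[[-0.036,0.003,0],[0,0,0],0.04],[[-0.047,0.003,0],[0,0,0],0.04],[[-0.058,0.003,0],[0,0,0],0.04],[[-0.07,0.003,0],[0,0,0],0.04],[[-0.081,0.003,0],[0,0,0],0.04],[[-0.092,0.003,0],[0,0,0],0.04]]'; python3 -m pendant '[[[-0.012,0,0],[0,0,0],0.04],[[-0.024,0,0],[0,0,0],0.04],[[-0.036,0,0],[0,0,0],0.04],[[-0.048,0,0],[0,0,0],0.04],[[-0.06,0,0],[0,0,0],0.04],[[-0.072,0,0],[0,0,0],0.04],[[-0.083,0,0],[0,0,0],0.04],[[-0.092,0,0],[0,0,0],0.04],[[-0.098,0,0],[0,0,0],0.04],[[-0.1,0,0],[0,0,0],0.04]]'; python3 -c "
from h import *
snap('scene','s5.png')
c=snap('top','t5.png'); i=c['color'][150:330,140:500,::-1]; cv2.imwrite('pics/t5c.png',cv2.resize(i,None,fx=2.2,fy=2.2))
c=snap('scene','s5.png');i=c['color'][180:400,200:460,::-1]; cv2.imwrite('pics/s5c.png',cv2.resize(i,None,fx=2.5,fy=2.5))"
```

```text
time: 8.62
tool_pos: [524.6, -165.4, 205.4]
tcp_rot: [-3.141, 0.0, -3.076]
contact_force: [-3.7, -0.1, 1.7]
grip_width: 40.1
time: 9.45
tool_pos: [624.4, -158.8, 205.2]
tcp_rot: [-3.141, 0.001, -3.076]
contact_force: [-4.7, 0.3, 4.2]
grip_width: 40.3
```

View pics/s5c.png

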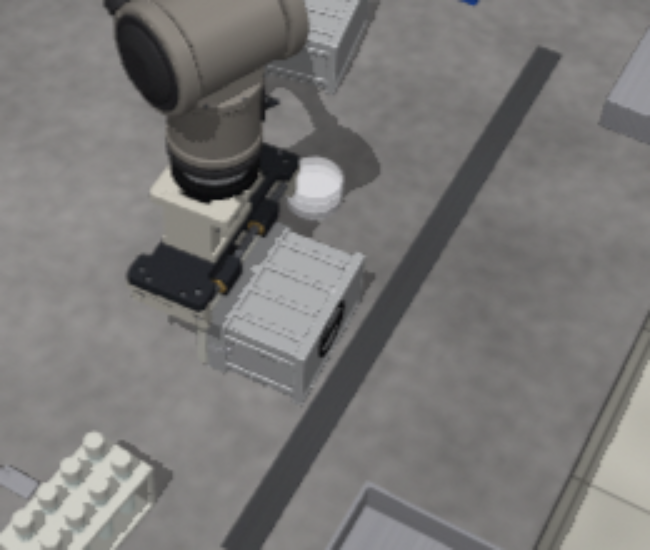

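View pics/t5c.png

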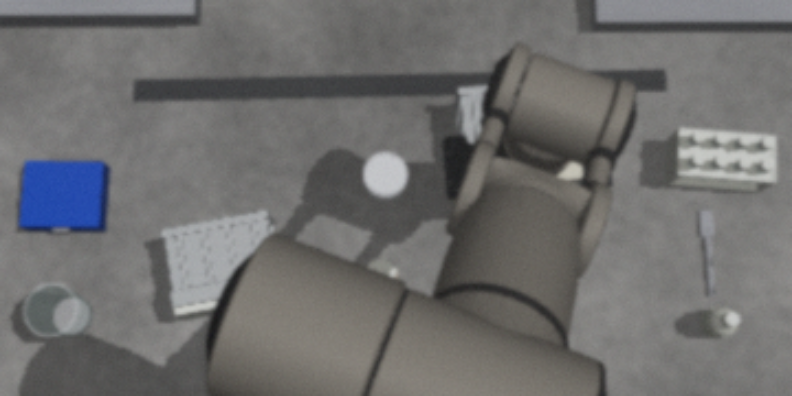

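The stamped crate lies just short of the line, with the stamp at crop (333,329), that is scene pixel (333.2,311.6).

```bash
python3 - <<'E'
from h import *
s=dict(np.load('pics/s5.png.npz'))
f=lambda u,v,z:ray(s,(200+u/2.5,180+v/2.5),z).round(0)
print(f(333,329,35),f(362,257,70),f(305,358,70),f(303,400,0))
print('line at (397,290),(368,270..)',f(370,350,0),f(347,350,0), f(318,400,0),f(345,400,0))
E
```

```text
[ 740. -151.   35.] [736. -91.  70.] [ 745. -213.   70.] [ 743. -209.    0.]
line at (397,290),(368,270..) [ 770. -131.    0.] [ 752. -142.    0.] [ 755. -203.    0.] [ 775. -190.    0.]
```

```bash
python3 -m pendant '[[[-0.004,0,0],[0,0,0],0.04],[[-0.009,0,0],[0,0,0],0.04],[[-0.014,0,0],[0,0,0],0.04],[[-0.018,0,0],[0,0,0],0.04],[[-0.021,0,0],[0,0,0],0.04],[[-0.022,0,0],[0,0,0],0.04],[[-0.022,0,0],[0,0,0],0.04]]';  python3 -m pendant '[[[0.01,0,0],[0,0,0],0.04],[[0.04,0,0],[0,0,0],0.04],[[0.08,0,0],[0,0,0],0.04],[[0.12,0,-0.03],[0,0,0],0.04],[[0.16,0,-0.07],[0,0,0],0.04],[[0.2,0,-0.11],[0,0,0],0.04],[[0.24,0,-0.15],[0,0,0],0.04],[[0.24,0,-0.18],[0,0,0],0.04],[[0.24,0,-0.18],[0,0,0],0.04]]';python3 -c "
from h import *
c=snap('top','t6.png'); i=c['color'][150:330,140:500,::-1]; cv2.imwrite('pics/t6c.png',cv2.resize(i,None,fx=2.2,fy=2.2))
c=snap('scene','s6.png');i=c['color'][120:400,140:460,::-1]; cv2.imwrite('pics/s6c.png',cv2.resize(i,None,fx=2.1,fy=2.1))"
```

```text
time: 10.18
tool_pos: [645.8, -157.6, 204.1]
tcp_rot: [-3.141, 0.001, -3.076]
contact_force: [-0.5, 0.2, 0.9]
grip_width: 40.2
time: 10.93
tool_pos: [404.7, -173.1, 386.2]
tcp_rot: [-3.141, 0.002, -3.077]
contact_force: [0.6, -0.2, 1.0]
grip_width: 40.1
```

View pics/s6c.png

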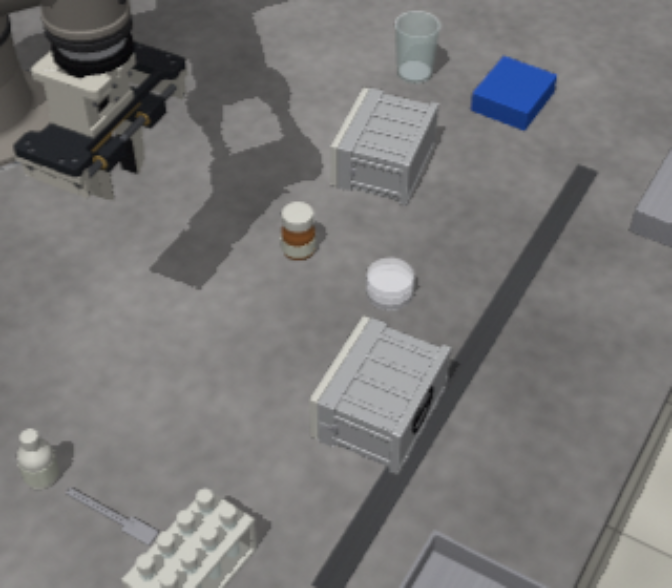

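View pics/t6c.png

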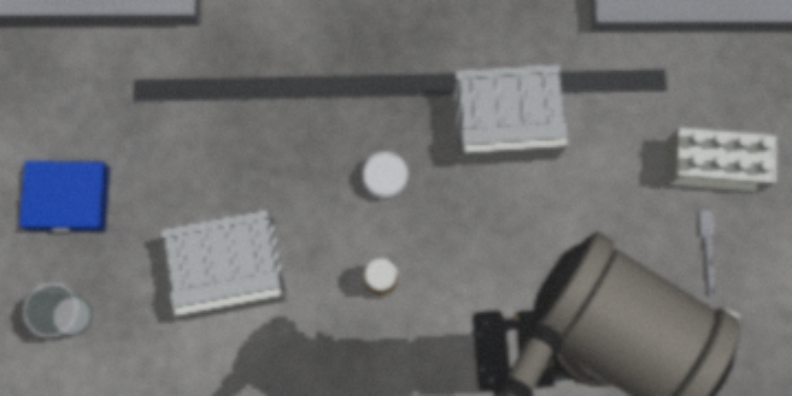

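```bash
python3 - <<'E'
from h import *
s=dict(np.load('pics/s6.png.npz'));c=dict(np.load('pics/t6.png.npz'))
f=lambda u,v,z:ray(s,(140+u/2.1,120+v/2.1),z).round(0)
t=lambda u,v,z:ray(c,(140+u/2.2,150+v/2.2),z).round(0)
print('scene: stamp',f(423,410,35),'top corners',f(449,348,70),f(392,434,70),'bottom',f(391,473,0))
print('top:',t(456,72,70),t(559,66,70),'line edges nearby',t(440,76,0),t(440,95,0),t(580,71,0),t(580,92,0))
print('scene line edges',f(480,379,0),f(457,379,0),f(399,478,0),f(377,478,0))
E
```

```text
scene: stamp [ 761. -150.   35.] top corners [757. -88.  70.] [ 758. -216.   70.] bottom [ 759. -216.    0.]
top: [754. -85.  70.] [ 761. -213.   70.] line edges nearby [772. -69.   0.] [746. -68.   0.] [ 778. -253.    0.] [ 749. -252.    0.]
scene line edges [786. -57.   0.] [764. -70.   0.] [ 770. -217.    0.] [ 750. -228.    0.]
```

```bash
python3 -c "
from plant import *
o=get_obs(); print(o['time'],o['contact_force']); print(close_job())"
```

```text
11.0333 [-0.40821906  0.10889569  0.51719283]
the job is handed in; nothing more can be done
None
```

I pushed the left crate over towards the robot, then the right one. The right crate had the stamp, so I pushed it, still lying down, away from the robot to the dispatch line and drew the arm clear. I handed the job in at 11.0 s.

- **Stamped crate:** my last checks put the middle of its base at x ≈ 758–761 mm. The line's centre there is at about 761 mm, give or take 15 mm for its width. Most readings agreed within about 4 mm. One rough reading of the line's edges from the scene camera, near the crate's left end, came out 10–14 mm farther away.
- **Other crate:** it lies where it fell, short of the line, with no stamp visible on its underside.
- **Everything else:** the other things on the bench look unmoved in the last pictures. I judged this by eye and did not measure it. The arm hid the dropper in the last top view, but it shows in the scene view.
- **Forces:** the readings I took stayed under 7 N, and the gripper was touching nothing at the end.

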